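Screw the dispenser top round until its chute faces the tagine insert

ROBOT

A 6-joint arm with a two-finger parallel gripper is mounted at the origin on the work surface. World frame = base frame: x ahead of the robot, y to its left, z up, the work surface at z = 0. Lengths are in m, angles in rad, forces in N, time in s.
With the tool pointing down it reaches from about 0.35 to 0.975 m from the base axis. Payload 4.9 kg.
Tool frame: the origin (TCP) lies on the front face of the gripper's body, between the roots of the fingers; the fingertips stand ctrl.tip_extent ahead of it and the grasp point (between the pads) lies 54 mm ahead of it (ctrl.tip_extent is the distance from the TCP to the fingertips, in m); z points along the fingers, y is the line along which they close (so a half turn about z gives the same grasp; the last joint's range is limited). The gripper opens to 85 mm and grips with 20 to 120 N. Pads are 22 mm wide; open, the fingers measure 114 mm over their backs; the gripper's body (76 mm by 85 mm) begins 54 mm behind the grasp point. The pads swing forward as they close: fully open they stand 13 mm farther back than shut.
Start: joints at [-1.257, 0.053, 1.613, -0, 1.476, -0.119], TCP at [0.262, -0.567, 0.304] pointing down, gripper open.
Joint ranges: [-3.01, 3.01], [-1.01, 2.22], [0.06, 2.58], [-1.02, 4.17], [0.09, 2.62], [-3.14, 3.14]. Speed limits (rad/s): [2.57, 2.57, 3.14, 3.14, 3.14, 3.14].

INTERFACE

Orientations are given as a rotation vector (axis times angle).
In Python, from station import ctrl gives the robot as it stands.
- The arm moves only by the tool apply_moves, never from a script. Its argument "rows" is one flat list of numbers, 6 for each row, row after row: the shift along the tool's x, y, z normalised to -1 to 1, where 1 is 0.6 m, then the turn, a rotation vector about the tool's x, y, z normalised to -1 to 1, where 1 is 90 degrees. A call has 1 to 20 rows; each row is the pose to reach, as a shift and turn from the pose commanded when the call began, along the tool's axes at that moment; what a row does not reach only later rows make up. A row lasts 1/10 s, in which the tool goes at most 50 mm and 8.59 degrees, less where a joint would pass 70% of its speed; a pose out of reach is approached as far as the arm can. A call with a number of a shift or a turn outside -1 to 1 is refused whole. A call with a gripper value outside its range is refused whole. "grip" is the opening, from 0 (shut) to 1 (fully open), set as the call begins (left out, the last holds). The fingers move at their own pace and stop on an object; "grip_force" is the grip in N (left out, the last holds). Time passes only in rows, so rows that repeat a pose let the fingers close. It gives the time, the measured TCP pose, the force, the opening and the grip force at its end, in the units of the state.
- ctrl.get_obs(): the state, without advancing time (a new reading comes with each control period).
- ctrl.get_image(name): name is "scene" or "side" or "wrist"; returns (picture, depth): 480x640x3 uint8, blue, green, red; 480x640 float32, m along the optical axis (not along the pixel's ray), 0 where there is no reading.
- ctrl.camera_model(name): a dict with "mtx" (3x3 intrinsics, pixels), "R" (3x3) and "t" (3): a world point X has camera coordinates R X + t; the wrist camera has in their place "tool_from_camera" (4x4, takes a point from camera to tool coordinates, whose origin is the TCP and whose axes are the flange's). Camera axes: x right, y down, z forward; pixel columns grow to the right and rows downward; lengths in m; the calibration is good to about 2 mm. A picture is of the moment at which its call begins: read the wrist's pose just before it. camera_model takes no time and is no camera call.
- ctrl.finish_job(): hands the job in; it is judged then, once.
The state is a dict: "t": time; "q": joint angles; "dq": joint speeds; "effort": joint torques, N m; "tool_pos": TCP position; "tool_rot": TCP orientation; "contact_force": force on the tool from outside, world axes, zero at the start; "wrist_torque": the same for the moment, N m; "opening": finger opening in m; "grip_force": force on a finger pad.
Only numpy, scipy, OpenCV 4.12 (cv2) and the standard library are available. Lean on these libraries where they do the work, as an engineer would, in place of code of your own. Each camera call takes 0.05 s, during which the arm holds its last target. There are 200 camera calls.

TASK

Three ceramic spice cups with steel screw-on tops stand in the bamboo tray. Screw the top of the tall cup further on (clockwise seen from above) until its chute points at the middle of the steel tagine insert, the open round dish standing close beside the tray, then let go. Leave the tops of the two short cups as they are and do not shift the insert.

Things in the scene. Friction and masses are not known exactly. Their poses are not given: they have to be found in the camera images.
- tall_fin (a point): Grip point on the steel top of the TALL white cup (64 mm across, rim 142 mm high, fixed in any of the tray's 3 places). Top: disc 66 mm across, 14 thick; on it an upright fin 50 long (x), 12 thick (y), 34 high; a level open chute 26 wide ends 105 mm from the axis. Point: on the screw axis, 11 mm below the fin's top edge, 23 above the disc. x: along the chute to its mouth; z up.
- tall_top (a joint): Turn of the tall cup's top, rad, growing counter-clockwise from above; starts at 0.8 to 1.05 with the chute 30 to 80 degrees counter-clockwise of the insert. It only turns about vertical, stiffly (0.05 N m), stays where left, has no stop short of -2.8 and 2.8. Right-hand thread, 3 mm a turn: clockwise sinks it, under 1 mm here.
- insert_center (a point): Centre, 22 mm above the ledge, of the stainless steel tagine insert: an open round dish 160 mm across the rim, 45 mm high, about 0.6 kg, loose on the ledge beyond the tray, its middle 150 to 170 mm horizontally from the tall cup's axis. z up.
- short_a_chute (a point): Mouth of the chute (64 mm from its axis) on the steel top of one of the two SHORT white cups (72 mm across, rim 72 mm high, fin top at 120 mm) in the tray. That top turns just as easily; leave it alone. The cups stand 100 mm apart in a row.
- short_b_chute (a point): The same for the other short cup.
Things that resemble listed ones, but are neither listed nor needed, are in the scene too. Leave any brown or red look-alike of the part that bears insert_center alone.

How it is judged:
At the end, for the whole second after the job is handed in: The tall cup's chute points at the insert: its centre line passes within 32 mm of the insert's middle (about 11 degrees either way), on the chute's side, with the top at rest; the insert has not been shifted by more than 20 mm and the short cups' chutes not by more than 20 mm (x of insert_center in the frame of tall_fin above 0.1 m and y of insert_center in the frame of tall_fin between -0.032 and 0.032 m and velocity of joint tall_top between -0.05 and 0.05 rad/s); the robot touches nothing.
It fails at once if the tall cup's top is unscrewed (turned counter-clockwise past 1.5 rad) (value of joint tall_top above 1.5 rad).
It fails at once if the insert is shifted by more than 20 mm (distance of insert_center from where it was at the start of the episode above 0.02 m).
It fails at once if a short cup's top is turned (chute mouth moved over 20 mm) (distance of any of short_a_chute, short_b_chute from where it was at the start of the episode above 0.02 m).
It also fails if it takes over 32 s, if anything falls off the work surface, if the arm or the gripper's body presses on something with over 40 N, if the wrist force passes 120 N, or if a joint passes its speed limit or range.

## Working session

There is one attempt and no reset: what is moved stays moved. The work goes in short steps, Python scripts to look and compute and a tool call to move; the robot and the scene stay as the last step left them, time stands still between calls to the robot, and variables do not carry over. Pictures are saved under pics/ and viewed, at most 10 in all, crops included, and the job is handed in when it is done.

Besides the shell and the picture viewer there is one more tool, called after "Emit:" as name(argument=value, ...), one argument or row to a line, values as JSON. apply_moves: Moves the arm, as the interface text tells. Its arguments: {"type":"object","properties":{"rows":{"type":"array","items":{"type":"number"}},"grip":{"type":"number"},"grip_force":{"type":"number"}},"required":["rows"]}

```bash
mkdir -p pics; cat > h.py <<'E'
import numpy as np, cv2
from scipy.spatial.transform import Rotation as R
from station import ctrl
def cloud(name):
    o=ctrl.get_obs(); im,d=ctrl.get_image(name); m=ctrl.camera_model(name); K=np.array(m["mtx"])
    v,u=np.mgrid[:480,:640]
    P=np.stack([(u-K[0,2])/K[0,0]*d,(v-K[1,2])/K[1,1]*d,d],-1)
    if "R" in m: W=(P-np.array(m["t"]).ravel())@np.array(m["R"])
    else:
        T=np.array(m["tool_from_camera"]); P=P@T[:3,:3].T+T[:3,3]
        W=P@R.from_rotvec(o["tool_rot"]).as_matrix().T+np.array(o["tool_pos"])
    W[d==0]=np.nan
    return im,d,W
E
python3 - <<'E'
from h import *
for n in ("scene","side"):
    im,d,W=cloud(n); cv2.imwrite(f"pics/{n}.png",im); np.savez(f"{n}.npz",im=im,W=W)
o=ctrl.get_obs(); print(o["t"],o["tool_pos"],o["tool_rot"],ctrl.tip_extent)
E
```

```text
0.1 [ 0.26200303 -0.56695506  0.30278381] [-3.06648356e+00 -6.74186926e-01  2.63958617e-04] 0.0726
```

View pics/scene.png

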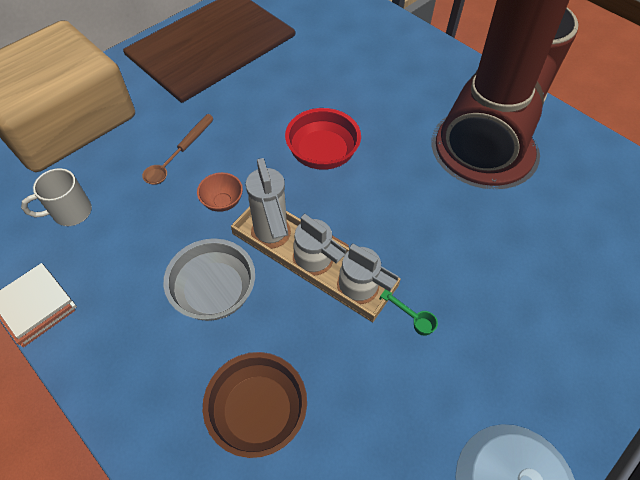

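View pics/side.png

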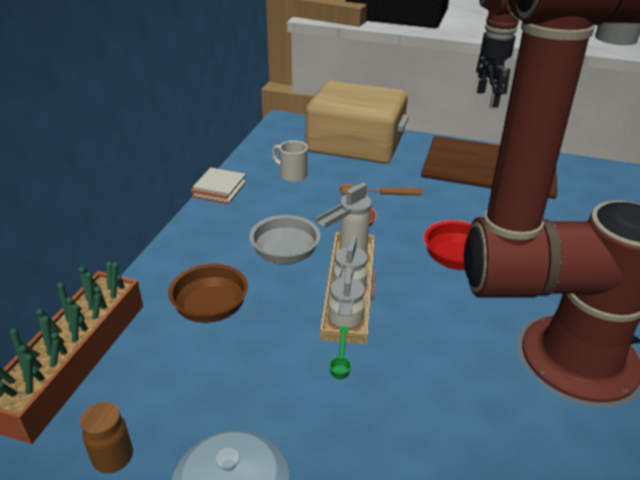

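The scene view shows the tall cup at about (266,205), with its fin at (264,175) and chute mouth at (280,235). The short cups are at (313,245) and (361,272). There are three candidate round dishes: steel-grey (210,278), red (323,138) and brown (255,405). The grey one is the insert, because it is steel and beside the tray. I'll confirm it in a crop and measure.

```bash
python3 - <<'E'
from h import *
z=np.load("scene.npz"); W=z["W"]; im=z["im"]
cv2.imwrite("pics/crop.png",cv2.resize(im[140:340,150:420],None,fx=2.9,fy=2.9,interpolation=cv2.INTER_CUBIC))
def box(W,u0,u1,v0,v1): return W[v0:v1,u0:u1].reshape(-1,3)
g=box(W,110,160,280,340); print("table z",np.nanmedian(g[:,2]))
for n in ("scene","side"):
    W=np.load(n+".npz")["W"]
    r=box(W,*((155,262,230,330) if n=="scene" else (240,330,205,272)))
    zz=r[:,2]; print(n,"dish zmax",np.nanpercentile(zz,[50,90,99]))
    r=r[(zz>0.037)&(zz<0.06)]; c,rad=cv2.minEnclosingCircle(r[:,:2].astype(np.float32)); print("circle",c,rad,len(r))
    t=box(W,*((235,300,150,250) if n=="scene" else (310,380,175,240)))
    for lo,hi in ((.135,.147),(.147,.160),(.163,.195),(.18,.2),(.2,.22)):
        s=t[(t[:,2]>lo)&(t[:,2]<hi)]
        if len(s)>8:
            (cx,cy),(w,h),a=cv2.minAreaRect(s[:,:2].astype(np.float32)); print(lo,len(s),"med",np.median(s,0).round(3),"rect",np.round([cx,cy,w,h,a],3),"min",s.min(0).round(3),"max",s.max(0).round(3))
E
```

```text
table z 0.000836470327729093
scene dish zmax [0.00442764 0.04316497 0.04692877]
circle (0.615352213382721, -0.13741250336170197) 0.10310977697372437 1450
0.135 275 med [ 0.516 -0.093  0.146] rect [ 0.516 -0.106  0.095  0.061 56.106] min [ 0.464 -0.163  0.135] max [ 0.543 -0.057  0.147]
0.147 1222 med [ 0.5   -0.135  0.156] rect [ 0.507 -0.125  0.137  0.064 50.552] min [ 0.451 -0.187  0.147] max [ 0.545 -0.055  0.16 ]
0.163 283 med [ 0.49  -0.145  0.19 ] rect [ 4.8500e-01 -1.5300e-01  5.0000e-02  1.2000e-02  6.2078e+01] min [ 0.469 -0.177  0.164] max [ 0.501 -0.129  0.194]
0.18 213 med [ 0.487 -0.15   0.19 ] rect [ 4.8500e-01 -1.5300e-01  5.0000e-02  1.2000e-02  6.2022e+01] min [ 0.469 -0.177  0.18 ] max [ 0.501 -0.129  0.194]
side dish zmax [0.00162058 0.04126089 0.15046515]
circle (0.6391228437423706, -0.13488861918449402) 0.0823691114783287 632
0.135 229 med [ 0.513 -0.101  0.145] rect [ 5.0200e-01 -1.0900e-01  1.2300e-01  3.8000e-02  5.1082e+01] min [ 0.452 -0.148  0.135] max [ 0.545 -0.054  0.147]
0.147 595 med [ 0.497 -0.125  0.154] rect [ 0.501 -0.119  0.141  0.066 63.358] min [ 0.452 -0.181  0.147] max [ 0.545 -0.052  0.16 ]
0.163 263 med [ 0.484 -0.147  0.181] rect [ 4.8500e-01 -1.5100e-01  5.4000e-02  1.6000e-02  6.1987e+01] min [ 0.468 -0.175  0.163] max [ 0.5   -0.125  0.194]
0.18 141 med [ 0.484 -0.149  0.188] rect [ 4.8400e-01 -1.5100e-01  5.4000e-02  1.6000e-02  6.4445e+01] min [ 0.468 -0.175  0.18 ] max [ 0.5   -0.126  0.194]
```

View pics/crop.png

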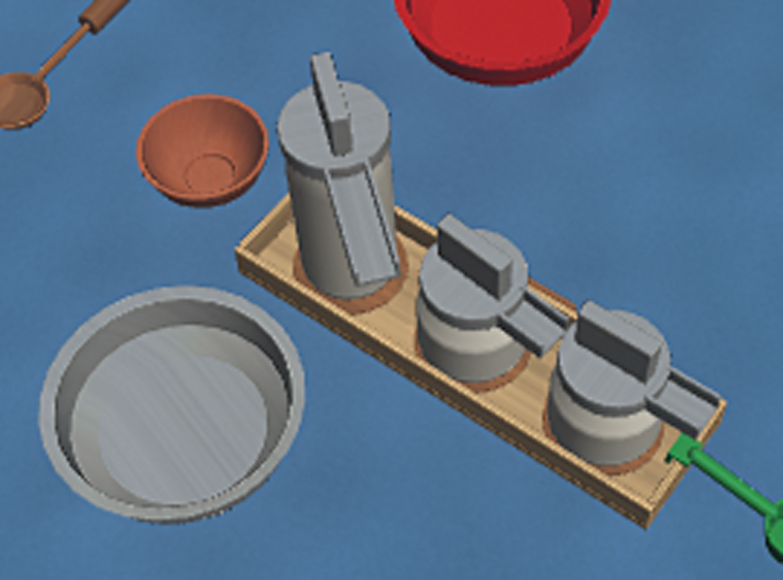

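The crop confirms the plain steel dish beside the tray is the insert. Its centre is about (0.639,-0.135). The tall axis is about (0.485,-0.152), with the fin direction at about 62°. I'll move above the fin.

Emit:
apply_moves(
  rows=[0.627,-0.472,-0.05,0,0,-0.413,0.627,-0.472,-0.05,0,0,-0.413,0.627,-0.472,-0.05,0,0,-0.413,0.627,-0.472,-0.05,0,0,-0.413,0.627,-0.472,-0.05,0,0,-0.413,0.627,-0.472,-0.05,0,0,-0.413,0.627,-0.472,-0.05,0,0,-0.413,0.627,-0.472,-0.05,0,0,-0.413,0.627,-0.472,-0.05,0,0,-0.413,0.627,-0.472,-0.05,0,0,-0.413,0.627,-0.472,-0.05,0,0,-0.413,0.627,-0.472,-0.05,0,0,-0.413,0.627,-0.472,-0.05,0,0,-0.413,0.627,-0.472,-0.05,0,0,-0.413],
  grip=1,
  grip_force=40,
)

```text
t: 1.5
tool_pos: [0.4844, -0.1535, 0.3336]
tool_rot: [-2.695, -1.615, 0.001]
contact_force: [-0.5, -0.7, 0.6]
opening: 0.0856
grip_force: 0.0
```

```bash
python3 - <<'E'
from h import *
im,d,W=cloud("wrist"); cv2.imwrite("pics/w1.png",im); np.savez("w1.npz",im=im,W=W)
o=ctrl.get_obs(); X=R.from_rotvec(o["tool_rot"]).as_matrix(); print(o["t"],o["tool_pos"],X.round(3).tolist(),o["q"])
t=W.reshape(-1,3); near=np.hypot(t[:,0]-.485,t[:,1]+.152)
s=t[(near<.04)&(t[:,2]>.18)&(t[:,2]<.2)]
if len(s)>8: print("fin",cv2.minAreaRect(s[:,:2].astype(np.float32)),len(s),s[:,2].max())
for n in ("scene","side","w1"):
    if n!="w1":W=np.load(n+".npz")["W"]
    t=(np.load(n+".npz")["W"]).reshape(-1,3); t=t[(np.hypot(t[:,0]-.639,t[:,1]+.135)<.095)&(t[:,2]>.041)&(t[:,2]<.05)]
    if len(t)>20:
        A=np.c_[2*t[:,:2],np.ones(len(t))]; b=(t[:,:2]**2).sum(1); c=np.linalg.lstsq(A,b,rcond=None)[0]; print(n,"rim",c[:2],np.sqrt(c[2]+c[0]**2+c[1]**2),len(t))
E
```

```text
1.55 [ 0.48441305 -0.15350102  0.3337006 ] [[0.472, 0.882, -0.0], [0.882, -0.472, 0.0], [-0.0, -0.0, -1.0]] [-4.53358364e-01 -2.47752378e-01  1.84332432e+00 -1.34734429e-04
  1.54634998e+00  3.78471024e-02]
fin ((0.4850206971168518, -0.15421921014785767), (0.04992559179663658, 0.011544615961611271), 61.70074462890625) 1323 0.1926735967820306
scene rim [ 0.63934066 -0.13539715] 0.0749251465328239 1283
side rim [ 0.63954641 -0.13364588] 0.07523975064559357 446
w1 rim [ 0.6396936 -0.1359828] 0.07486592515247054 5026
```

View pics/w1.png

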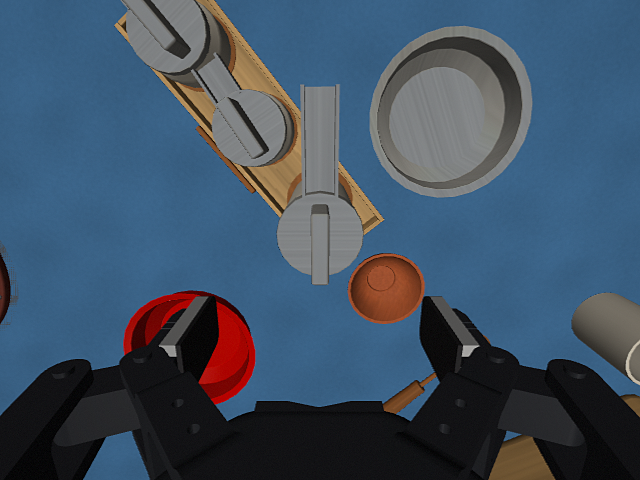

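The wrist view shows the fin centred and aligned between the fingers at (320,245), the chute mouth at (320,88), and the insert at (450,110). I'll descend and grip.

Emit:
apply_moves(
  rows=[0.001,0,0.05,0,0,0,0.001,0,0.1,0,0,0,0.001,0,0.14,0,0,0,0.001,0,0.158,0,0,0,0.001,0,0.158,0,0,0,0.001,0,0.158,0,0,0],
)

```text
t: 2.15
tool_pos: [0.4855, -0.1525, 0.2402]
tool_rot: [2.693, 1.616, 0.001]
contact_force: [-0.2, -0.2, 0.0]
opening: 0.0849
grip_force: 0.0
```

Emit:
apply_moves(
  rows=[0,0,0,0,0,0,0,0,0,0,0,0,0,0,0,0,0,0,0,0,0,0,0,0,0,0,0,0,0,0,0,0,0,0,0,0,0,0,0,0,0,0,0,0,0,0,0,0,0,0,0,0,0,0,0,0,0,0,0,0],
  grip=0,
  grip_force=40,
)

```text
t: 3.15
tool_pos: [0.4856, -0.1521, 0.2395]
tool_rot: [2.692, 1.617, 0.001]
contact_force: [4.0, -1.1, 0.6]
opening: 0.0115
grip_force: 41.9
```

Emit:
apply_moves(
  rows=[0,0,0,0,0,0.04,0,0,0,0,0,0.09,0,0,0,0,0,0.14,0,0,0,0,0,0.19,0,0,0,0,0,0.24,0,0,0,0,0,0.29,0,0,0,0,0,0.34,0,0,0,0,0,0.39,0,0,0,0,0,0.44,0,0,0,0,0,0.49,0,0,0,0,0,0.54,0,0,0,0,0,0.58,0,0,0,0,0,0.61,0,0,0,0,0,0.61,0,0,0,0,0,0.61,0,0,0,0,0,0.61],
)

```text
t: 4.75
tool_pos: [0.4863, -0.1532, 0.2391]
tool_rot: [3.132, 0.193, 0.007]
contact_force: [9.1, -7.1, -5.2]
opening: 0.0109
grip_force: 41.1
```

```bash
python3 - <<'E'
from h import *
o=ctrl.get_obs(); X=R.from_rotvec(o["tool_rot"]).as_matrix(); print(o["t"],o["tool_pos"],np.degrees(np.arctan2(X[1,0],X[0,0])),o["contact_force"],o["wrist_torque"],o["opening"])
im,d,W=cloud("scene"); cv2.imwrite("pics/s2.png",im[100:340,100:420].repeat(2,0).repeat(2,1))
E
```

```text
4.75 [ 0.48628391 -0.15322165  0.23913716] 7.040175325766226 [ 9.09869662 -7.05324712 -5.20172741] [-0.94690038 -1.4014881  -0.04408236] 0.010890407356271628
```

View pics/s2.png

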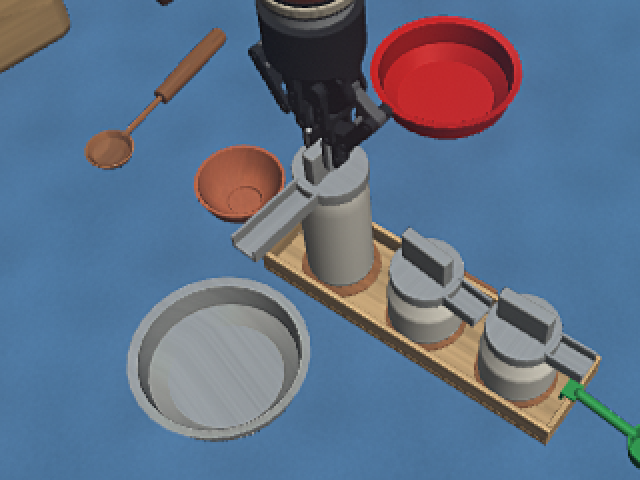

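The picture shows the chute, with its mouth at crop (250,245), turned over the insert. I'll release, then lift.

Emit:
apply_moves(
  rows=[0,0,0,0,0,0.61,0,0,0,0,0,0,0,0,0,0,0,0,0,0,0,0,0,0,0,0,0,0,0,0,0,0,0,0,0,0],
  grip=1,
)

```text
t: 5.4
tool_pos: [0.485, -0.1519, 0.239]
tool_rot: [-3.135, -0.192, 0.001]
contact_force: [0.3, 0.4, 0.6]
opening: 0.085
grip_force: 0.0
```

My first row there wrongly carried a turn of 0.61, which was undone in the next rows. I'll lift and check the final angle.

Emit:
apply_moves(
  rows=[0,0,-0.04,0,0,0,0,0,-0.1,0,0,0,0,0,-0.17,0,0,0,0,0,-0.2,0,0,0,0,0,-0.2,0,0,0,0,0,-0.2,0,0,0],
)

```text
t: 6.0
tool_pos: [0.485, -0.1519, 0.3586]
tool_rot: [-3.136, -0.193, 0.0]
contact_force: [-0.1, -0.6, 0.1]
opening: 0.0854
grip_force: 0.0
```

```bash
python3 - <<'E'
from h import *
im,d,W=cloud("wrist"); cv2.imwrite("pics/w2.png",im)
t=W.reshape(-1,3); s=t[(np.hypot(t[:,0]-.485,t[:,1]+.153)<.04)&(t[:,2]>.18)&(t[:,2]<.2)]
c,wh,a=cv2.minAreaRect(s[:,:2].astype(np.float32)); print("fin",c,wh,a,len(s))
t=t[(np.hypot(t[:,0]-.639,t[:,1]+.135)<.095)&(t[:,2]>.041)&(t[:,2]<.05)]
A=np.c_[2*t[:,:2],np.ones(len(t))]; q=np.linalg.lstsq(A,(t[:,:2]**2).sum(1),rcond=None)[0]; print("rim",q[:2],len(t), "target deg",np.degrees(np.arctan2(q[1]-c[1],q[0]-c[0])))
print(ctrl.get_obs()["t"])
E
```

```text
fin (0.4853561222553253, -0.1546722948551178) (0.0497070737183094, 0.011242019943892956) 6.94661283493042 1062
rim [ 0.63958509 -0.13609478] 2864 target deg 6.8684207465093525
6.05
```

View pics/w2.png

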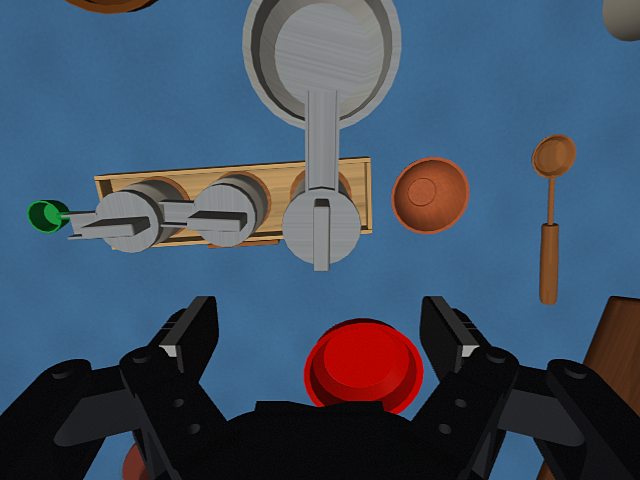

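The chute, with its mouth at (323,92), points straight at the insert. The fin is at 6.9° against a target of 6.9°, the insert hasn't moved, and the gripper is clear.

```bash
python3 -c "
from station import ctrl
print(ctrl.finish_job())"
```

```text
the job is handed in; nothing more can be done
None
```

The tall cup's chute was turned clockwise to within about 0.1° of the insert's middle and released, with the insert unmoved, the short cups not touched and the gripper clear; the job is handed in, but no verdict came back.

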